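# Clamp the note block with one turn of the press wheel

### The job

The block of notes has fresh glue along its edge and lies in the small padding press. Clamp it: push the press's hand wheel clockwise (seen from above) through exactly one full turn by pushing against the side of its upright handle with the fingertips, until the handle is back at the fixed pointer, no more and no less. Do not grip the handle; leave the notes where they lie and leave everything else on the desk alone.

Things in the scene. Friction and masses are not known exactly. Their poses are not given: they have to be found in the camera images.
- press: the fixed padding press of grey painted metal: bed 180 x 150 mm, two upright steel columns, a crossbar over them, total height with the wheel's handle 184 mm. Origin: centre of its underside on the table, straight below the wheel's upright axle; z up, -x towards the side where the pointer is and where the handle stands at the start
- axle (a point): point on the wheel's upright turning axis, 159 mm above the table, the height of the middle of the handle. The steel screw stem stands up in the middle of the wheel, 12 mm thick, its top 160 mm above the table at the start
- handle_mid (a point): middle (half-way up) of the wheel's upright handle: a black plastic round post 18 mm in diameter from 134 to 184 mm above the table (this point is at 159 mm), 60 mm out from the axle, standing on the wheel's rim and free to spin on its own pin. Below it the rim (120 mm across its centre line, 11 mm thick) and three spokes have their top 130 mm above the table; above the rim only the handle and the screw stem stand up
- pointer (a point): top of the fixed pointer, 130 mm above the table, 81 mm from the axle just outside the rim; it points at the handle at the start and again after one full turn
- wheel (a joint): turn of the hand wheel about its upright axle, rad: 0 at the start (handle at the pointer), growing clockwise seen from above, 6.283 after one full turn. It counts on past one turn: nothing stops the wheel there. It needs about 2 N at the handle and stays where it is left. One turn lowers the pressing plate 8 mm
- handle: the same upright handle; origin at its foot on the rim, 128 mm above the table
- platen: the aluminium pressing plate 84 x 84 x 8 mm, carried on springs under the screw; its underside is 6 mm above the notes at the start and presses on them with some 7 N after one turn. Origin 48 mm below its underside
- pad: loose yellow block of notes 78 x 78 x 24 mm lying on the press's bed (18 mm above the table) under the plate; origin at the centre of its underside; not to be touched
- mug: bystander: loose white coffee mug, 95 mm high, on the right of the press; origin at the centre of its underside
- tape_measure: bystander: loose yellow tape measure, 35 x 70 x 60 mm, on the right of the press; origin at the centre of its underside
- hole_punch: bystander: loose black hole punch, 81 x 115 x 73 mm, on the far left of the press; origin at the centre of its underside

How it is judged:
By the outcome, as a careful person would: the job done as asked, in the order asked, and still so for the second after the job is handed in, with the robot touching nothing.
It also fails if it takes over 58 s, if anything falls off the work surface, if the arm or the gripper's body presses on something with over 40 N, if the wrist force passes 120 N, or if a joint passes its speed limit or range.

### The arm

A 6-joint arm with a two-finger parallel gripper is mounted at the origin on a cart in front of the work surface, level with it; the furniture and walls round the work are solid. World frame = base frame: x ahead of the robot, y to its left, z up, the work surface at z = 0. Lengths are in m, angles in degrees, forces in N, time in s.
With the tool pointing down it reaches from about 0.375 to 0.9 m from the base axis. Payload 3.1 kg.
Tool frame: the origin (TCP) lies on the centre line of the jaws, within the pads' length; the fingertips stand 25 mm ahead of it and the grasp point (between the pads) lies 6 mm ahead of it; z points along the fingers, y is the line along which they close (so a half turn about z gives the same grasp; the last joint's range is limited). The gripper opens to 87 mm and grips with 3 to 60 N. Pads are 19 mm wide; open, the fingers measure 117 mm over their backs; the gripper's body (75 mm by 190 mm) begins 51 mm behind the grasp point.
Start: joints at [53.371, 30.224, 82.088, -0, 67.689, -10.227], TCP at [0.278, 0.56, 0.248] pointing down, gripper open.
Joint ranges: [-176.69, 176.69], [-43.24, 126.21], [12.49, 139.97], [-82, 262], [0, 151.66], [-163.58, 163.58]. Speed limits (degrees/s): [159.86, 159.86, 180, 180, 180, 180].

### API

Orientations are given as a 3x3 rotation matrix whose columns are the frame's x, y, z axes.
In Python, from rig import * gives the robot as it stands.
- The arm moves only by the tool step_arm, never from a script. Its argument "steps" is a list of rows, each a list of 7 numbers: the shift along the tool's x, y, z normalised to -1 to 1, where 1 is 0.3 m, then the turn, a rotation vector about the tool's x, y, z normalised to -1 to 1, where 1 is 45 degrees, then the gripper's target within -1 to 1 (shut at 1, half-way at 0, fully open at -1). A call has 1 to 8 rows; each row is the pose to reach, as a shift and turn from the pose commanded when the call began, along the tool's axes at that moment; what a row does not reach only later rows make up. A row lasts 1/12 s, in which the tool goes at most 41.7 mm and 7.16 degrees, less where a joint would pass 70% of its speed; a pose out of reach is approached as far as the arm can. A call with a number of a shift or a turn outside -1 to 1 is refused whole. A call with a gripper value outside its range is refused whole. The fingers move at their own pace and stop on an object; the grip force is fixed at half the most. Time passes only in rows, so rows that repeat a pose let the fingers close. It gives the time, the measured TCP pose, the force, the opening and the grip force at its end, in the units of the state.
- read_state(): the state, without advancing time (a new reading comes with each control period).
- capture(name): name is "scene" or "top" or "wrist"; returns a dict with "image" (420x560x3 uint8, red, green, blue), "vertical_fov" (degrees; the focal length in pixels is half the picture's height over the tangent of half this angle, whatever the lens; pixels are square), "cx", "cy" (the principal point, pixels), "world_from_camera" (4x4, takes a point from camera to world coordinates); the wrist camera has in their place "T_tool_cam" (4x4, takes a point from camera to tool coordinates, whose origin is the TCP and whose axes are the flange's). Camera axes: x right, y down, z forward; pixel columns grow to the right and rows downward; lengths in m; the calibration is good to about 2 mm. The wrist camera is an equidistant fisheye: a pixel r from the principal point sees the ray r / f radians off the axis. A picture is of the moment at which its call begins: read the wrist's pose just before it. There is no depth.
- hand_in(): hands the job in; it is judged then, once.
The state is a dict: "time_s": time; "joint_positions": joint angles; "qvel": joint speeds; "tau": joint torques, N m; "position": TCP position; "tcp_rot": TCP orientation; "force": force on the tool from outside, world axes, zero at the start; "moment": the same for the moment, N m; "opening": opening from 0.0 (shut) to 1.0 (fully open); "grasp_force": force on a finger pad.
Only numpy, scipy, OpenCV 4.12 (cv2) and the standard library are available. Lean on these libraries where they do the work, as an engineer would, in place of code of your own. Each camera call takes 0.05 s, during which the arm holds its last target. There are 200 camera calls.

## Working session

There is one attempt and no reset: what is moved stays moved. The work goes in short steps, Python scripts to look and compute and a tool call to move; the robot and the scene stay as the last step left them, time stands still between calls to the robot, and variables do not carry over. Pictures are saved under pics/ and viewed, at most 10 in all, crops included, and the job is handed in when it is done.

Besides the shell and the picture viewer there is one more tool, called after "Emit:" as name(argument=value, ...) on one line, values as JSON. step_arm: Moves the arm, as the interface text tells. Scaled input: -1 to 1 covers 0.3 m each way for a shift and 45 degrees each way for a turn. Its arguments: {"type":"object","properties":{"steps":{"type":"array"}},"required":["steps"]}

```bash
mkdir -p pics; python3 - <<'E'
from rig import *
import cv2,numpy as np
for n in ("scene","top"):
    c=capture(n); cv2.imwrite(f"pics/{n}1.png",c["image"][:,:,::-1]); print(n,c["vertical_fov"],c["cx"],c["cy"],np.round(c["world_from_camera"],4).tolist())
s=read_state();print(s["time_s"],s["position"],np.round(s["tcp_rot"],4).tolist(),s["force"],s["opening"])
E
```

```text
scene 48.179648798925065 275.01524742011964 216.50342564618313 [[0.7265, -0.3883, 0.567, -0.0681], [-0.687, -0.4303, 0.5855, -0.6786], [0.0166, -0.8149, -0.5794, 0.7584], [0.0, 0.0, 0.0, 1.0]]
top 53.3157041215921 285.83245764336436 207.39529022539992 [[0.0133, -0.9929, 0.1182, 0.4404], [-0.9998, -0.0113, 0.0176, -0.0539], [-0.0162, -0.1184, -0.9928, 1.2465], [0.0, 0.0, 0.0, 1.0]]
0.1 [0.27749991 0.55932992 0.24666715] [[-0.8957, 0.4446, -0.0012], [0.4446, 0.8957, -0.0016], [0.0003, -0.002, -1.0]] [-0.55922149  0.2286879  -0.75044115] 0.9974445411022295
```

View pics/top1.png

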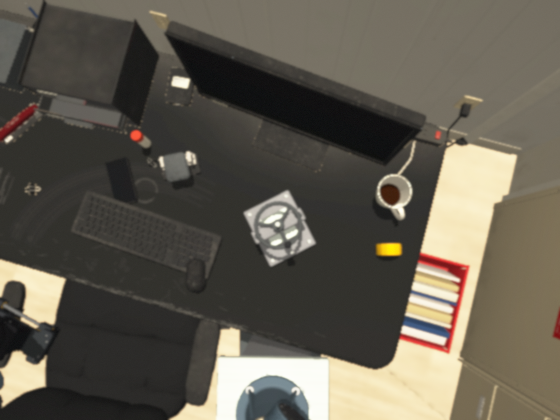

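View pics/scene1.png

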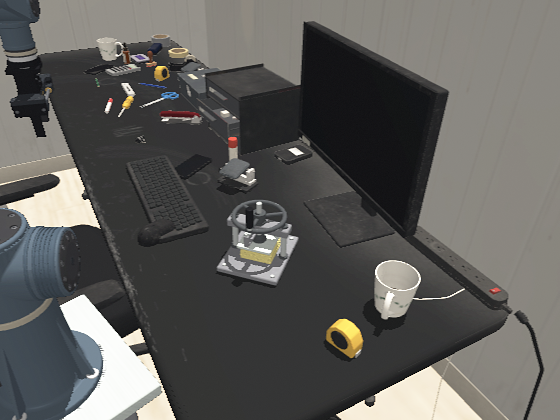

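The press shows near top (279,228), with the handle near (291,258). In the scene view it is near (258,240). I'll enlarge both.

```bash
python3 - <<'E'
import cv2,numpy as np
t=cv2.imread("pics/top1.png")[180:280,230:330];s=cv2.imread("pics/scene1.png")[190:290,210:310]
f=lambda i:cv2.resize(cv2.convertScaleAbs(i,alpha=1.6,beta=20),(400,400),interpolation=cv2.INTER_CUBIC)
cv2.imwrite("pics/crop1.png",np.hstack([f(t),f(s)]))
E
```

```text
(no output)
```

View pics/crop1.png

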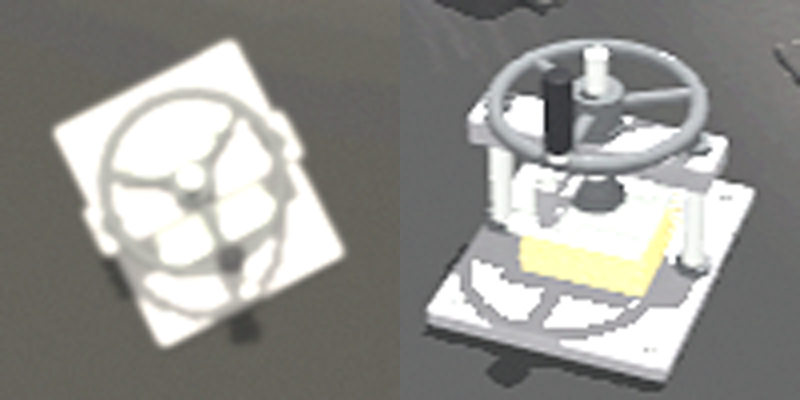

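```bash
cat > h.py <<'E'
from rig import *
import numpy as np,cv2
from scipy.optimize import least_squares
C={n:capture(n) for n in("scene","top")}
def ray(n,u,v):
    c=C[n];f=210/np.tan(np.radians(c["vertical_fov"]/2));T=np.array(c["world_from_camera"])
    return T[:3,3],T[:3,:3]@np.array([(u-c["cx"])/f,(v-c["cy"])/f,1])
def at(n,u,v,z):
    o,d=ray(n,u,v);return (o+d*(z-o[2])/d[2])[:2]
def proj(n,p):
    c=C[n];f=210/np.tan(np.radians(c["vertical_fov"]/2));T=np.array(c["world_from_camera"])
    q=T[:3,:3].T@(np.asarray(p)-T[:3,3]);return np.array([c["cx"]+f*q[0]/q[2],c["cy"]+f*q[1]/q[2]])
def top(x,y): return "top",230+(x+.5)/4-.5,180+(y+.5)/4-.5
def sc(x,y): return "scene",210+(x-400+.5)/4-.5,190+(y+.5)/4-.5
E
python3 - <<'E'
from h import *
for nm,p,z in[("stem",top(190,177),.16),("rim c",top(195.5,181),.125),("handle top",top(232,260),.18),("stem s",sc(597,47),.16),("handle s top",sc(560,70),.184),("hs bottom",sc(559,152),.134)
 ]: print(nm,at(*p,z).round(4))
for k,p in zip("LTRB",[top(53,130),top(232,38),top(345,253),top(163,349)]): print(k,at(*p,.018).round(4))
for k,p in zip("LBR",[sc(428,320),sc(665,378),sc(754,186)]): print(k,at(*p,.018).round(4))
E
```

```text
stem [ 0.5263 -0.0125]
rim c [ 0.5264 -0.0149]
handle top [ 0.4722 -0.0408]
stem s [ 0.5313 -0.0053]
handle s top [ 0.4773 -0.0357]
hs bottom [ 0.4715 -0.0404]
L [0.5711 0.0948]
T [ 0.6414 -0.0367]
R [ 0.4831 -0.1214]
B [0.4118 0.0105]
L [0.4076 0.0054]
B [ 0.4765 -0.1235]
R [ 0.6408 -0.0335]
```

```bash
python3 - <<'E'
from h import *
def tri(a,b):
    f=lambda p:np.r_[proj("top",p)-a,proj("scene",p)-b]
    r=least_squares(f,[.7,0,.2]);print(r.x.round(3),r.fun.round(1));return r.x
tri((388,162),(410,235));tri((419,121),(444,95))
tri((190,73),(302,135)); tri((168,28),(306,24))
print("axle proj",proj("top",[.526,-.0125,.16]),proj("scene",[.526,-.0125,.16]))
E
```

```text
[ 0.696 -0.305  0.149] [ 0. -0. -0.  0.]
[ 0.709 -0.3    0.454] [ 1.4 -1.  -1.5  0.4]
[0.959 0.252 0.1  ] [-1.7  1.7  2.7 -0.2]
[0.893 0.204 0.457] [-1.1  1.1  2.  -0.2]
axle proj [277.107117   223.97182139] [259.2681826  203.52698558]
```

```bash
python3 - <<'E'
from h import *
s=read_state();c=capture("wrist");cv2.imwrite("pics/w0.png",c["image"][:,:,::-1]);print(c["vertical_fov"],c["cx"],c["cy"],np.round(c["T_tool_cam"],4).tolist())
E
```

```text
65.70646984690485 278.0785645119311 206.3917376694734 [[0.001, -0.9695, -0.2453, 0.0665], [1.0, 0.0011, -0.0004, -0.0004], [0.0007, -0.2453, 0.9695, -0.1373], [0.0, 0.0, 0.0, 1.0]]
```

View pics/w0.png

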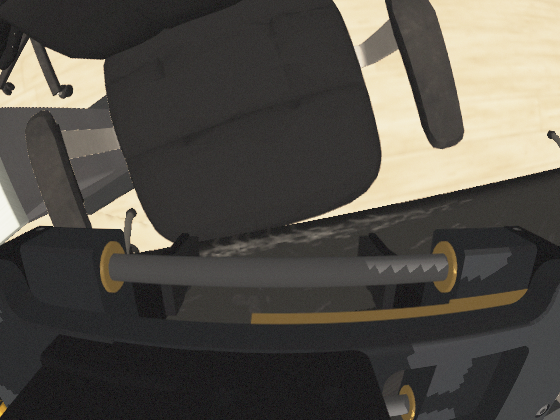

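```bash
cat > plan.py <<'E'
import numpy as np,json,sys
# commanded pose kept as x,y,z,yaw(deg); rows planned in tool axes of the pose at call start
def R(p):
    a=np.radians(p);return np.array([[np.cos(a),np.sin(a),0],[np.sin(a),-np.cos(a),0],[0,0,-1]])
def call(p,targets,g=1,dec=3):
    rows=[]
    for t in targets:
        d=R(p[3]).T@(np.array(t[:3])-p[:3])/.3
        rows.append([*np.round(d,dec),0,0,round((p[3]-t[3])/45,dec),g])
    r=rows[-1];n=np.r_[np.array(p[:3])+R(p[3])@np.array(r[:3])*.3,p[3]-45*r[5]]
    print(json.dumps([[float(v)+0 for v in q] for q in rows]).replace("0.0,","0,"));return n
E
python3 - <<'E'
from plan import *
p=np.array([.278,.56,.248,153.6])
for t in [(.33,.30,.30,195),(.39,.05,.30,238),(.44,-.09,.30,240)]: p=call(p,[t]); print(p.round(4).tolist())
E
```

```text
[[-0.541, -0.699, -0.173, 0, 0, -0.92, 1.0]]
[0.3301, 0.3, 0.2999, 195.0]
[[0.023, -0.857, 0, 0, 0, -0.956, 1.0]]
[0.39, 0.0499, 0.2999, 238.02]
[[0.307, -0.388, 0, 0, 0, -0.044, 1.0]]
[0.44, -0.0899, 0.2999, 240.0]
```

Emit:
step_arm(steps=[[-0.541,-0.699,-0.173,0,0,-0.92,1],[-0.541,-0.699,-0.173,0,0,-0.92,1],[-0.541,-0.699,-0.173,0,0,-0.92,1],[-0.541,-0.699,-0.173,0,0,-0.92,1],[-0.541,-0.699,-0.173,0,0,-0.92,1],[-0.541,-0.699,-0.173,0,0,-0.92,1],[-0.541,-0.699,-0.173,0,0,-0.92,1],[-0.541,-0.699,-0.173,0,0,-0.92,1]])

```text
time_s: 1.12
position: [0.3307, 0.2959, 0.3006]
tcp_rot: [[-0.967, -0.255, 0.002], [-0.255, 0.967, -0.002], [-0.001, -0.002, -1.0]]
force: [-0.4, 0.6, -0.6]
opening: 0.481
grasp_force: 0.0
```

Emit:
step_arm(steps=[[0.023,-0.857,0,0,0,-0.956,1],[0.023,-0.857,0,0,0,-0.956,1],[0.023,-0.857,0,0,0,-0.956,1],[0.023,-0.857,0,0,0,-0.956,1],[0.023,-0.857,0,0,0,-0.956,1],[0.023,-0.857,0,0,0,-0.956,1],[0.023,-0.857,0,0,0,-0.956,1],[0.023,-0.857,0,0,0,-0.956,1]])

```text
time_s: 1.78
position: [0.3909, 0.0479, 0.2997]
tcp_rot: [[-0.527, -0.85, 0.002], [-0.85, 0.527, -0.0], [-0.001, -0.002, -1.0]]
force: [0.1, 0.7, -0.2]
opening: 0.012
grasp_force: 0.0
```

Emit:
step_arm(steps=[[0.307,-0.388,0,0,0,-0.044,1],[0.307,-0.388,0,0,0,-0.044,1],[0.307,-0.388,0,0,0,-0.044,1],[0.307,-0.388,0,0,0,-0.044,1],[0.307,-0.388,0,0,0,-0.044,1],[0.307,-0.388,0,0,0,-0.044,1],[0.307,-0.388,0,0,0,-0.044,1],[0.307,-0.388,0,0,0,-0.044,1]])

```text
time_s: 2.45
position: [0.4521, -0.0452, 0.2955]
tcp_rot: [[-0.542, -0.841, -0.016], [-0.839, 0.542, -0.053], [0.053, -0.016, -0.998]]
force: [0.4, -0.4, -0.5]
opening: 0.004
grasp_force: 0.0
```

```bash
python3 - <<'E'
from rig import *
import cv2,numpy as np
s=read_state();c=capture("wrist");cv2.imwrite("pics/w1.png",c["image"][:,:,::-1])
R=np.array(s["tcp_rot"]);print(s["time_s"],s["position"],np.degrees(np.arctan2(R[1,0],R[0,0])),R[:,2],s["joint_positions"],s["force"],s["opening"])
E
```

```text
2.45 [ 0.45212077 -0.04519024  0.29549411] -122.84087586950851 [-0.01586887 -0.05324241 -0.99845552] [ -17.83066268   13.59620467  101.63766934   -3.52115402   64.73927593
 -163.51130461] [ 0.40671282 -0.36499375 -0.45010412] 0.0041733747179693755
```

View pics/w1.png

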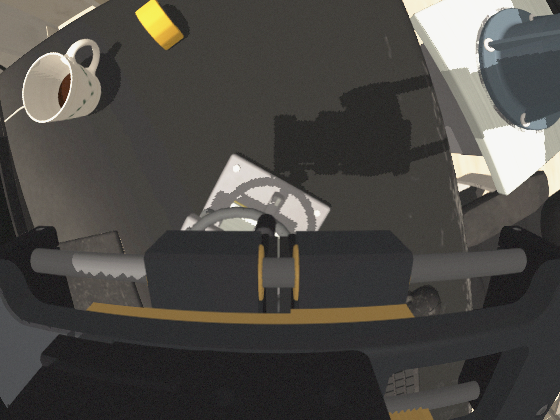

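The fisheye shows the press bed at (270,200) and the handle near (265,222), behind the gripper. The last joint is at its limit: the shoulder offset shifts j1, so one tool orientation can't cover the whole turn. I'll push half a turn with the +x face, then re-engage with the -x face. First I unwind the wrist.

Emit:
step_arm(steps=[[0,0,0,0,0,1,1],[0,0,0,0,0,1,1],[0,0,0,0,0,1,1],[0,0,0,0,0,1,1],[0,0,0,0,0,1,1],[0,0,0,0,0,1,1],[0,0,0,0,0,1,1],[0,0,0,0,0,1,1]])

```text
time_s: 3.17
position: [0.4523, -0.0452, 0.2959]
tcp_rot: [[-0.977, -0.211, -0.015], [-0.21, 0.976, -0.054], [0.026, -0.049, -0.998]]
force: [0.8, -0.1, 1.0]
opening: 0.009
grasp_force: 0.0
```

```bash
cat > plan.py <<'E'
import numpy as np,json
from scipy.spatial.transform import Rotation as Ro
def R(p):
    a=np.radians(p);return np.array([[np.cos(a),np.sin(a),0],[np.sin(a),-np.cos(a),0],[0,0,-1]])
def call(pos,R0,targets,g=1):
    """rows (rounded) for targets x,y,z,yaw from commanded pos,R0; returns the new commanded pose"""
    rows=[]
    for t in targets:
        d=R0.T@(np.array(t[:3])-pos)/.3
        w=Ro.from_matrix(R0.T@R(t[3])).as_rotvec(degrees=True)/45
        rows.append([*np.round(d,3),*np.round(w,3),g])
    r=np.array(rows[-1])
    print("["+", ".join("["+", ".join(f"{v:g}" for v in q+np.zeros(7))+"]" for q in rows)+"]")
    return pos+R0@r[:3]*.3,R0@Ro.from_rotvec(r[3:6]*45,degrees=True).as_matrix()
E
python3 - <<'E'
from plan import *
from rig import *
s=read_state();print(s["position"],s["joint_positions"])
p,M=np.array(s["position"]),np.array(s["tcp_rot"])
p,M=call(p,M,[(.45,-.09,.30,155)])
p,M=call(p,M,[(.45,-.09,.30,118)]);print(p,M.round(3).tolist())
E
```

```text
[ 0.45230119 -0.04521404  0.29587582] [ -17.82765572   13.5566668   101.62354789   -3.51943523   64.72629976
 -118.48752291]
[[0.039, -0.145, -0.006, -0.071, -0.011, 0.826, 1]]
[[0, 0, 0, 0, 0, 0.822, 1]]
[ 0.45007143 -0.09004065  0.3001165 ] [[-0.469, 0.883, -0.0], [0.883, 0.469, -0.0], [0.0, -0.0, -1.0]]
```

Emit:
step_arm(steps=[[0.039,-0.145,-0.006,-0.071,-0.011,0.826,1],[0.039,-0.145,-0.006,-0.071,-0.011,0.826,1],[0.039,-0.145,-0.006,-0.071,-0.011,0.826,1],[0.039,-0.145,-0.006,-0.071,-0.011,0.826,1],[0.039,-0.145,-0.006,-0.071,-0.011,0.826,1],[0.039,-0.145,-0.006,-0.071,-0.011,0.826,1],[0.039,-0.145,-0.006,-0.071,-0.011,0.826,1]])

```text
time_s: 3.75
position: [0.4504, -0.0906, 0.3001]
tcp_rot: [[-0.907, 0.421, -0.0], [0.421, 0.907, -0.0], [-0.0, -0.0, -1.0]]
force: [-0.3, -0.2, -0.6]
opening: 0.002
grasp_force: 0.0
```

Emit:
step_arm(steps=[[0,0,0,0,0,0.822,1],[0,0,0,0,0,0.822,1],[0,0,0,0,0,0.822,1],[0,0,0,0,0,0.822,1],[0,0,0,0,0,0.822,1],[0,0,0,0,0,0.822,1],[0,0,0,0,0,0.822,1]])

```text
time_s: 4.33
position: [0.4507, -0.0906, 0.3]
tcp_rot: [[-0.473, 0.881, -0.0], [0.881, 0.473, -0.001], [-0.0, -0.0, -1.0]]
force: [-0.2, -0.6, -0.6]
opening: 0.004
grasp_force: 0.0
```

```bash
python3 - <<'E'
from rig import *
import cv2,numpy as np
s=read_state();c=capture("wrist");cv2.imwrite("pics/w2.png",c["image"][:,:,::-1])
R=np.array(s["tcp_rot"]);np.savez("pose_w2.npz",p=s["position"],R=R)
print(s["time_s"],s["position"],np.degrees(np.arctan2(R[1,0],R[0,0])),R[:,2],s["joint_positions"],s["force"])
E
```

```text
4.3333 [ 0.45071227 -0.09056856  0.30002674] 118.22717625825058 [-2.82236324e-05 -5.10086110e-04 -9.99999870e-01] [-2.53171205e+01  1.34196202e+01  1.00968314e+02 -2.97689324e-02
  6.56010324e+01 -5.35319989e+01] [-0.1681152  -0.60519754 -0.59584894]
```

View pics/w2.png

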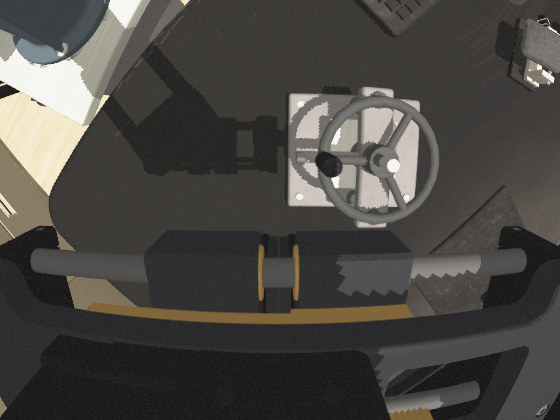

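The wrist picture shows the stem top at (393,166), the handle from its top at (326,162) to its foot at (338,167), and the bed's left corners at (289,94) and (289,206).

```bash
cat > w.py <<'E'
import numpy as np
T=np.array([[0.001,-0.9695,-0.2453,0.0665],[1.0,0.0011,-0.0004,-0.0004],[0.0007,-0.2453,0.9695,-0.1373]])
cx,cy,f=278.0786,206.3917,210/np.tan(np.radians(65.70647/2))
def wat(u,v,z,p,R):
    du,dv=u-cx,v-cy;r=np.hypot(du,dv);a=r/f
    d=R@T[:,:3]@np.array([np.sin(a)*du/r,np.sin(a)*dv/r,np.cos(a)]);o=p+R@T[:,3]
    return (o+d*(z-o[2])/d[2])[:2]
E
python3 - <<'E'
from w import *
import cv2
q=np.load("pose_w2.npz");p,R=q["p"],q["R"]
for n,u,v,z in[("stem",393,166,.16),("htop",326,162,.184),("hfoot",338,167,.134),("rim",378,160,.125),("A",289,94,.018),("B",289,206,.018),("C",420,100,.018)]:print(n,wat(u,v,z,p,R).round(4))
i=cv2.imread("pics/w2.png")[85:235,270:450];cv2.imwrite("pics/crop2.png",cv2.resize(cv2.convertScaleAbs(i,alpha=1.3,beta=15),None,fx=4,fy=4,interpolation=cv2.INTER_CUBIC))
E
```

```text
stem [ 0.5247 -0.0127]
htop [ 0.4653 -0.0391]
hfoot [ 0.4869 -0.0391]
rim [ 0.521  -0.0131]
A [0.4114 0.0104]
B [ 0.4815 -0.1185]
C [0.5677 0.0961]
```

View pics/crop2.png

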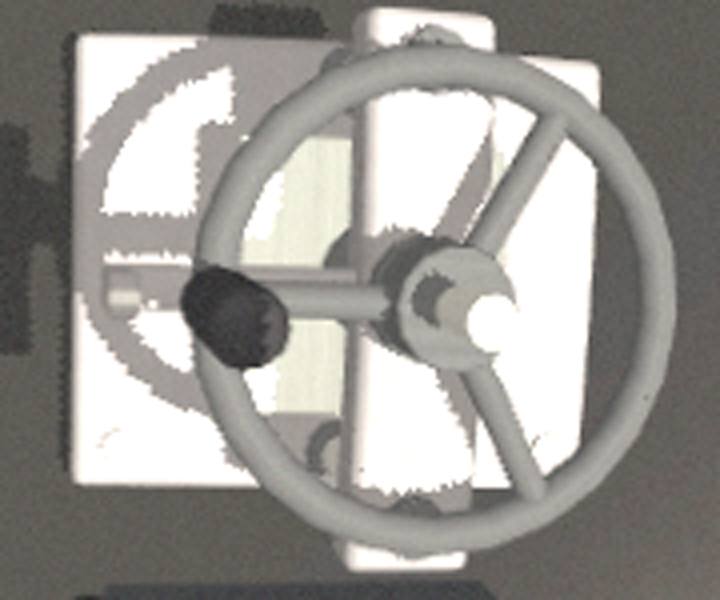

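```bash
python3 - <<'E'
from w import *
q=np.load("pose_w2.npz");p,R=q["p"],q["R"]
f=lambda x,y:(270+(x+.5)/4-.5,85+(y+.5)/4-.5)
ax=wat(*f(492,322),.16,p,R)
for n,x,y,z in[("stem",492,322,.16),("htop",255,333,.184),("hfoot",213,296,.134),("rim",436,299,.125),("ptr",118,293,.13)]:
    w=wat(*f(x,y),z,p,R);d=w-ax;print(n,w.round(4),np.hypot(*d).round(4),np.degrees(np.arctan2(d[1],d[0])).round(1))
E
```

```text
stem [ 0.524  -0.0122] 0.0 0.0
htop [ 0.4727 -0.0403] 0.0585 -151.2
hfoot [ 0.4702 -0.0392] 0.0602 -153.3
rim [ 0.5212 -0.0122] 0.0028 -179.2
ptr [ 0.4507 -0.0496] 0.0824 -153.0
```

```bash
cat > push.py <<'E'
from plan import *
ax=np.array([.525,-.0125]);Z=.167
u=lambda a:np.array([np.cos(np.radians(a)),np.sin(np.radians(a))])
def tool(th,gap=.0185,flip=0,z=Z,r=.06):
    "tool target pushing handle at angle th, face normal = clockwise tangent; flip: -x face"
    n=u(th-90);return (*(ax+r*u(th)-gap*n),z,th-90+180*flip)
E
python3 - <<'E'
from push import *
p,M=np.array([.45007,-.09004,.30012]),R(118.)
p,M=call(p,M,[tool(208,.045,z=.20)]);p,M=call(p,M,[tool(208,.045)])
p,M=call(p,M,[tool(208,g) for g in(.038,.031,.025,.0195)])
th=208
for k in range(5):
    p,M=call(p,M,[tool(th-4.5*(i+1)) for i in range(8)]);th-=36
    np.savez(f"half{k}.npz",p=p,M=M)
E
```

```text
[[-0.039, 0.142, 0.334, 0, 0, 0, 1]]
[[0, 0, 0.11, 0, 0, 0, 1]]
[[0.023, 0, 0, 0, 0, 0, 1], [0.047, 0, 0, 0, 0, 0, 1], [0.067, 0, 0, 0, 0, 0, 1], [0.085, 0, 0, 0, 0, 0, 1]]
[[0.019, -0.004, 0, 0, 0, 0.1, 1], [0.035, -0.007, 0, 0, 0, 0.2, 1], [0.052, -0.009, 0, 0, 0, 0.3, 1], [0.068, -0.009, 0, 0, 0, 0.4, 1], [0.085, -0.009, 0, 0, 0, 0.5, 1], [0.101, -0.006, 0, 0, 0, 0.6, 1], [0.117, -0.003, 0, 0, 0, 0.7, 1], [0.133, 0.002, 0, 0, 0, 0.8, 1]]
[[0.015, -0.004, 0, 0, 0, 0.1, 1], [0.032, -0.007, 0, 0, 0, 0.2, 1], [0.048, -0.009, 0, 0, 0, 0.3, 1], [0.064, -0.009, 0, 0, 0, 0.4, 1], [0.081, -0.008, 0, 0, 0, 0.5, 1], [0.097, -0.006, 0, 0, 0, 0.6, 1], [0.113, -0.003, 0, 0, 0, 0.7, 1], [0.129, 0.002, 0, 0, 0, 0.8, 1]]
[[0.016, -0.004, 0, 0, 0, 0.1, 1], [0.032, -0.007, 0, 0, 0, 0.2, 1], [0.048, -0.009, 0, 0, 0, 0.3, 1], [0.065, -0.009, 0, 0, 0, 0.4, 1], [0.081, -0.008, 0, 0, 0, 0.5, 1], [0.097, -0.006, 0, 0, 0, 0.6, 1], [0.114, -0.003, 0, 0, 0, 0.7, 1], [0.129, 0.002, 0, 0, 0, 0.8, 1]]
[[0.016, -0.004, 0, 0, 0, 0.1, 1], [0.032, -0.007, 0, 0, 0, 0.2, 1], [0.049, -0.009, 0, 0, 0, 0.3, 1], [0.065, -0.009, 0, 0, 0, 0.4, 1], [0.081, -0.009, 0, 0, 0, 0.5, 1], [0.098, -0.006, 0, 0, 0, 0.6, 1], [0.114, -0.003, 0, 0, 0, 0.7, 1], [0.13, 0.002, 0, 0, 0, 0.8, 1]]
[[0.015, -0.004, 0, 0, 0, 0.1, 1], [0.032, -0.007, 0, 0, 0, 0.2, 1], [0.048, -0.009, 0, 0, 0, 0.3, 1], [0.064, -0.009, 0, 0, 0, 0.4, 1], [0.081, -0.008, 0, 0, 0, 0.5, 1], [0.097, -0.006, 0, 0, 0, 0.6, 1], [0.113, -0.003, 0, 0, 0, 0.7, 1], [0.129, 0.002, 0, 0, 0, 0.8, 1]]
```

Emit:
step_arm(steps=[[-0.039,0.142,0.334,0,0,0,1],[-0.039,0.142,0.334,0,0,0,1],[-0.039,0.142,0.334,0,0,0,1],[-0.039,0.142,0.334,0,0,0,1],[-0.039,0.142,0.334,0,0,0,1]])

```text
time_s: 4.8
position: [0.4932, -0.0809, 0.1988]
tcp_rot: [[-0.472, 0.882, -0.004], [0.882, 0.472, 0.001], [0.002, -0.003, -1.0]]
force: [0.0, 0.1, 0.2]
opening: 0.006
grasp_force: 0.0
```

Emit:
step_arm(steps=[[0,0,0.05,0,0,0,1],[0,0,0.11,0,0,0,1],[0,0,0.11,0,0,0,1],[0,0,0.11,0,0,0,1]])

```text
time_s: 5.13
position: [0.4937, -0.0815, 0.1681]
tcp_rot: [[-0.47, 0.883, 0.001], [0.883, 0.47, -0.001], [-0.001, 0.0, -1.0]]
force: [0.4, -0.6, 0.4]
opening: 0.006
grasp_force: 0.0
```

Emit:
step_arm(steps=[[0.023,0,0,0,0,0,1],[0.047,0,0,0,0,0,1],[0.067,0,0,0,0,0,1],[0.085,0,0,0,0,0,1]])

```text
time_s: 5.47
position: [0.4815, -0.058, 0.1676]
tcp_rot: [[-0.469, 0.883, 0.001], [0.883, 0.469, -0.001], [-0.001, 0.0, -1.0]]
force: [-0.3, -0.7, 0.1]
opening: 0.004
grasp_force: 0.0
```

Emit:
step_arm(steps=[[0.019,-0.004,0,0,0,0.1,1],[0.035,-0.007,0,0,0,0.2,1],[0.052,-0.009,0,0,0,0.3,1],[0.068,-0.009,0,0,0,0.4,1],[0.085,-0.009,0,0,0,0.5,1],[0.101,-0.006,0,0,0,0.6,1],[0.117,-0.003,0,0,0,0.7,1],[0.133,0.002,0,0,0,0.8,1]])

```text
time_s: 6.13
position: [0.4633, -0.023, 0.1673]
tcp_rot: [[0.143, 0.99, -0.0], [0.99, -0.143, -0.001], [-0.001, 0.0, -1.0]]
force: [-1.3, -1.3, 2.2]
opening: 0.006
grasp_force: 1.1
```

```bash
python3 - <<'E'
from rig import *
import cv2,numpy as np
s=read_state();q=np.load("half0.npz");print(np.array(s["position"])-q["p"],s["force"],s["time_s"])
w=capture("scene")["image"][170:290,200:330,::-1];t=capture("top")["image"][170:290,215:345,::-1]
cv2.imwrite("pics/c3.png",cv2.convertScaleAbs(cv2.resize(np.hstack([t,w]),None,fx=3,fy=3,interpolation=cv2.INTER_CUBIC),alpha=1.5,beta=15))
E
```

```text
[ 0.0002533  -0.00069834  0.00037511] [-1.32658596 -1.33002612  2.15528723] 6.1333
```

View pics/c3.png

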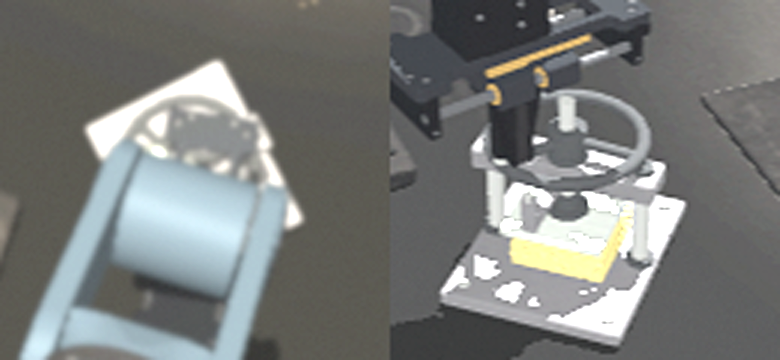

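The scene crop shows the closed fingers and the handle together at about (510,130), a little way round from the pointer. The contact force is about 2 N, so I'll carry on.

Emit:
step_arm(steps=[[0.015,-0.004,0,0,0,0.1,1],[0.032,-0.007,0,0,0,0.2,1],[0.048,-0.009,0,0,0,0.3,1],[0.064,-0.009,0,0,0,0.4,1],[0.081,-0.008,0,0,0,0.5,1],[0.097,-0.006,0,0,0,0.6,1],[0.113,-0.003,0,0,0,0.7,1],[0.129,0.002,0,0,0,0.8,1]])

```text
time_s: 6.9
position: [0.4687, 0.0153, 0.1668]
tcp_rot: [[0.696, 0.718, -0.002], [0.718, -0.696, -0.0], [-0.002, -0.001, -1.0]]
force: [-0.9, -0.8, 1.9]
opening: 0.003
grasp_force: 1.0
```

Emit:
step_arm(steps=[[0.016,-0.004,0,0,0,0.1,1],[0.032,-0.007,0,0,0,0.2,1],[0.048,-0.009,0,0,0,0.3,1],[0.065,-0.009,0,0,0,0.4,1],[0.081,-0.008,0,0,0,0.5,1],[0.097,-0.006,0,0,0,0.6,1],[0.114,-0.003,0,0,0,0.7,1],[0.129,0.002,0,0,0,0.8,1]])

```text
time_s: 7.57
position: [0.4958, 0.0431, 0.1667]
tcp_rot: [[0.985, 0.172, -0.003], [0.172, -0.985, 0.0], [-0.003, -0.001, -1.0]]
force: [-2.5, 0.5, 2.5]
opening: 0.008
grasp_force: 1.2
```

Emit:
step_arm(steps=[[0.016,-0.004,0,0,0,0.1,1],[0.032,-0.007,0,0,0,0.2,1],[0.049,-0.009,0,0,0,0.3,1],[0.065,-0.009,0,0,0,0.4,1],[0.081,-0.009,0,0,0,0.5,1],[0.098,-0.006,0,0,0,0.6,1],[0.114,-0.003,0,0,0,0.7,1],[0.13,0.002,0,0,0,0.8,1]])

```text
time_s: 8.23
position: [0.5348, 0.0493, 0.1667]
tcp_rot: [[0.898, -0.44, -0.002], [-0.44, -0.898, 0.001], [-0.002, 0.0, -1.0]]
force: [-1.9, 1.9, 0.8]
opening: 0.008
grasp_force: 1.0
```

Emit:
step_arm(steps=[[0.015,-0.004,0,0,0,0.1,1],[0.032,-0.007,0,0,0,0.2,1],[0.048,-0.009,0,0,0,0.3,1],[0.064,-0.009,0,0,0,0.4,1],[0.081,-0.008,0,0,0,0.5,1],[0.097,-0.006,0,0,0,0.6,1],[0.113,-0.003,0,0,0,0.7,1],[0.129,0.002,0,0,0,0.8,1]])

```text
time_s: 8.9
position: [0.5695, 0.0317, 0.1667]
tcp_rot: [[0.468, -0.884, -0.002], [-0.884, -0.468, 0.001], [-0.002, 0.001, -1.0]]
force: [-1.9, 2.1, 1.6]
opening: 0.003
grasp_force: 0.9
```

```bash
python3 - <<'E'
from rig import *
from push import *
s=read_state();q=np.load("half4.npz");print(np.array(s["position"])-q["p"],s["force"],s["time_s"],s["joint_positions"])
p,M=q["p"],q["M"]
p,M=call(p,M,[tool(28,.035)])
p,M=call(p,M,[tool(28,.035,z=.30)])
np.savez("re.npz",p=p,M=M)
E
```

```text
[ 0.00017639 -0.00028292 -0.00024719] [-1.94413515  2.08295508  1.55230608] 8.9 [-8.05197847e+00  3.21680703e+01  9.43527248e+01  4.31905526e-02
  5.35788502e+01  1.44034537e+02]
[[-0.055, 0, 0, 0, 0, 0, 1]]
[[0, 0, -0.444, 0, 0, 0, 1]]
```

Emit:
step_arm(steps=[[-0.055,0,0,0,0,0,1],[-0.055,0,0,0,0,0,1],[-0.055,0,-0.139,0,0,0,1],[-0.055,0,-0.278,0,0,0,1],[-0.055,0,-0.4,0,0,0,1],[-0.055,0,-0.444,0,0,0,1],[-0.055,0,-0.444,0,0,-0.1,1]])

```text
time_s: 9.48
position: [0.5643, 0.0462, 0.3049]
tcp_rot: [[0.541, -0.841, 0.01], [-0.841, -0.541, -0.002], [0.007, -0.007, -1.0]]
force: [0.3, 1.1, -1.0]
opening: 0.006
grasp_force: 0.0
```

Emit:
step_arm(steps=[[0,0,0,0,0,-0.9,1],[0,0,0,0,0,-0.9,1],[0,0,0,0,0,-0.9,1],[0,0,0,0,0,-0.9,1],[0,0,0,0,0,-0.9,1],[0,0,0,0,0,-0.9,1],[0,0,0,0,0,-0.9,1]])

```text
time_s: 10.07
position: [0.5615, 0.0464, 0.2997]
tcp_rot: [[0.957, -0.288, -0.001], [-0.288, -0.957, -0.0], [-0.001, 0.0, -1.0]]
force: [-0.4, 0.2, 0.0]
opening: 0.007
grasp_force: 0.0
```

Emit:
step_arm(steps=[[0,0,0,0,0,-1,1],[0,0,0,0,0,-1,1],[0,0,0,0,0,-1,1],[0,0,0,0,0,-1,1],[0,0,0,0,0,-1,1],[0,0,0,0,0,-1,1],[0,0,0,0,0,-1,1]])

```text
time_s: 10.65
position: [0.5618, 0.0462, 0.2998]
tcp_rot: [[0.881, 0.473, -0.001], [0.473, -0.881, -0.0], [-0.001, -0.0, -1.0]]
force: [-0.4, -0.6, -1.0]
opening: 0.003
grasp_force: 0.0
```

Emit:
step_arm(steps=[[0,0,0,0,0,-1,1],[0,0,0,0,0,-1,1],[0,0,0,0,0,-1,1],[0,0,0,0,0,-1,1],[0,0,0,0,0,-1,1],[0,0,0,0,0,-1,1],[0,0,0,0,0,-1,1]])

```text
time_s: 11.23
position: [0.5618, 0.0461, 0.2998]
tcp_rot: [[0.288, 0.958, -0.001], [0.958, -0.288, -0.0], [-0.001, -0.001, -1.0]]
force: [0.5, 0.0, -0.1]
opening: 0.008
grasp_force: 0.0
```

Emit:
step_arm(steps=[[0,0,0,0,0,-1,1],[0,0,0,0,0,-1,1],[0,0,0,0,0,-1,1],[0,0,0,0,0,-1,1],[0,0,0,0,0,-1,1],[0,0,0,0,0,-1,1],[0,0,0,0,0,-1,1]])

```text
time_s: 11.82
position: [0.5618, 0.0462, 0.2998]
tcp_rot: [[-0.473, 0.881, -0.001], [0.881, 0.473, -0.0], [0.0, -0.001, -1.0]]
force: [0.4, 0.5, -0.8]
opening: 0.005
grasp_force: 0.0
```

```bash
python3 - <<'E'
from rig import *
from push import *
s=read_state();q=np.load("half4.npz");p,M=q["p"],q["M"]
p=p+M@[-.055*.3,0,-.444*.3];M=M@Ro.from_rotvec([0,0,-180],degrees=True).as_matrix()
print(p,s["position"],M.round(3).tolist(),np.round(s["tcp_rot"],3).tolist(),s["force"],s["joint_positions"][5])
p,M=call(p,M,[tool(28,.035,1,z=.20)]);p,M=call(p,M,[tool(28,.035,1)])
p,M=call(p,M,[tool(28,g,1) for g in(.03,.025,.02,.0195)])
th=28
for k in range(5):
    m=8 if k<4 else 5
    p,M=call(p,M,[tool(th-4.5*(i+1),flip=1) for i in range(m)]);th-=4.5*m
    np.savez(f"hb{k}.npz",p=p,M=M,th=th)
print(th)
E
```

```text
[0.56158347 0.04656277 0.30012   ] [0.56178138 0.04615233 0.29977859] [[-0.469, 0.883, 0.0], [0.883, 0.469, 0.0], [0.0, 0.0, -1.0]] [[-0.473, 0.881, -0.001], [0.881, 0.473, -0.0], [0.0, -0.001, -1.0]] [ 0.35396544  0.4639225  -0.80242986] -34.888299328141784
[[0, 0, 0.334, 0, 0, 0, 1]]
[[0, 0, 0.11, 0, 0, 0, 1]]
[[-0.017, 0, 0, 0, 0, 0, 1], [-0.033, 0, 0, 0, 0, 0, 1], [-0.05, 0, 0, 0, 0, 0, 1], [-0.052, 0, 0, 0, 0, 0, 1]]
[[-0.019, 0.004, 0, 0, 0, 0.1, 1], [-0.035, 0.007, 0, 0, 0, 0.2, 1], [-0.051, 0.009, 0, 0, 0, 0.3, 1], [-0.068, 0.009, 0, 0, 0, 0.4, 1], [-0.084, 0.008, 0, 0, 0, 0.5, 1], [-0.1, 0.006, 0, 0, 0, 0.6, 1], [-0.117, 0.003, 0, 0, 0, 0.7, 1], [-0.132, -0.002, 0, 0, 0, 0.8, 1]]
[[-0.016, 0.004, 0, 0, 0, 0.1, 1], [-0.032, 0.007, 0, 0, 0, 0.2, 1], [-0.049, 0.009, 0, 0, 0, 0.3, 1], [-0.065, 0.009, 0, 0, 0, 0.4, 1], [-0.081, 0.008, 0, 0, 0, 0.5, 1], [-0.098, 0.006, 0, 0, 0, 0.6, 1], [-0.114, 0.003, 0, 0, 0, 0.7, 1], [-0.13, -0.002, 0, 0, 0, 0.8, 1]]
[[-0.015, 0.004, 0, 0, 0, 0.1, 1], [-0.032, 0.007, 0, 0, 0, 0.2, 1], [-0.048, 0.009, 0, 0, 0, 0.3, 1], [-0.064, 0.009, 0, 0, 0, 0.4, 1], [-0.081, 0.008, 0, 0, 0, 0.5, 1], [-0.097, 0.006, 0, 0, 0, 0.6, 1], [-0.113, 0.003, 0, 0, 0, 0.7, 1], [-0.129, -0.002, 0, 0, 0, 0.8, 1]]
[[-0.016, 0.004, 0, 0, 0, 0.1, 1], [-0.032, 0.007, 0, 0, 0, 0.2, 1], [-0.048, 0.009, 0, 0, 0, 0.3, 1], [-0.065, 0.009, 0, 0, 0, 0.4, 1], [-0.081, 0.008, 0, 0, 0, 0.5, 1], [-0.097, 0.006, 0, 0, 0, 0.6, 1], [-0.114, 0.003, 0, 0, 0, 0.7, 1], [-0.129, -0.002, 0, 0, 0, 0.8, 1]]
[[-0.016, 0.004, 0, 0, 0, 0.1, 1], [-0.032, 0.007, 0, 0, 0, 0.2, 1], [-0.049, 0.009, 0, 0, 0, 0.3, 1], [-0.065, 0.009, 0, 0, 0, 0.4, 1], [-0.082, 0.008, 0, 0, 0, 0.5, 1]]
-138.5
```

Emit:
step_arm(steps=[[0,0,0.334,0,0,0,1],[0,0,0.334,0,0,0,1],[0,0,0.334,0,0,0,1],[0,0,0.38,0,0,0,1],[0,0,0.444,0,0,0,1],[0,0,0.444,0,0,0,1],[0,0,0.444,0,0,0,1]])

```text
time_s: 12.4
position: [0.5614, 0.046, 0.166]
tcp_rot: [[-0.469, 0.883, -0.003], [0.883, 0.469, -0.0], [0.001, -0.003, -1.0]]
force: [-0.0, 0.2, 0.1]
opening: 0.007
grasp_force: 0.0
```

Emit:
step_arm(steps=[[-0.017,0,0,0,0,0,1],[-0.033,0,0,0,0,0,1],[-0.05,0,0,0,0,0,1],[-0.052,0,0,0,0,0,1]])

```text
time_s: 12.73
position: [0.5709, 0.0308, 0.1679]
tcp_rot: [[-0.468, 0.884, 0.003], [0.884, 0.468, -0.001], [-0.002, 0.002, -1.0]]
force: [-0.8, -0.4, -0.3]
opening: 0.007
grasp_force: 0.1
```

Emit:
step_arm(steps=[[-0.019,0.004,0,0,0,0.1,1],[-0.035,0.007,0,0,0,0.2,1],[-0.051,0.009,0,0,0,0.3,1],[-0.068,0.009,0,0,0,0.4,1],[-0.084,0.008,0,0,0,0.5,1],[-0.1,0.006,0,0,0,0.6,1],[-0.117,0.003,0,0,0,0.7,1],[-0.132,-0.002,0,0,0,0.8,1]])

```text
time_s: 13.4
position: [0.5876, -0.0033, 0.1674]
tcp_rot: [[0.144, 0.99, -0.0], [0.99, -0.144, 0.001], [0.001, -0.0, -1.0]]
force: [-0.8, 2.2, 1.6]
opening: 0.005
grasp_force: 1.1
```

Emit:
step_arm(steps=[[-0.016,0.004,0,0,0,0.1,1],[-0.032,0.007,0,0,0,0.2,1],[-0.049,0.009,0,0,0,0.3,1],[-0.065,0.009,0,0,0,0.4,1],[-0.081,0.008,0,0,0,0.5,1],[-0.098,0.006,0,0,0,0.6,1],[-0.114,0.003,0,0,0,0.7,1],[-0.13,-0.002,0,0,0,0.8,1]])

```text
time_s: 14.07
position: [0.5822, -0.0419, 0.1675]
tcp_rot: [[0.699, 0.716, 0.002], [0.716, -0.699, 0.001], [0.002, 0.001, -1.0]]
force: [-0.7, 1.9, -0.2]
opening: 0.005
grasp_force: 1.1
```

Emit:
step_arm(steps=[[-0.015,0.004,0,0,0,0.1,1],[-0.032,0.007,0,0,0,0.2,1],[-0.048,0.009,0,0,0,0.3,1],[-0.064,0.009,0,0,0,0.4,1],[-0.081,0.008,0,0,0,0.5,1],[-0.097,0.006,0,0,0,0.6,1],[-0.113,0.003,0,0,0,0.7,1],[-0.129,-0.002,0,0,0,0.8,1]])

```text
time_s: 14.73
position: [0.5555, -0.0697, 0.1676]
tcp_rot: [[0.986, 0.168, 0.004], [0.168, -0.986, -0.0], [0.003, 0.001, -1.0]]
force: [1.8, 0.6, 0.1]
opening: 0.005
grasp_force: 1.1
```

Emit:
step_arm(steps=[[-0.016,0.004,0,0,0,0.1,1],[-0.032,0.007,0,0,0,0.2,1],[-0.048,0.009,0,0,0,0.3,1],[-0.065,0.009,0,0,0,0.4,1],[-0.081,0.008,0,0,0,0.5,1],[-0.097,0.006,0,0,0,0.6,1],[-0.114,0.003,0,0,0,0.7,1],[-0.129,-0.002,0,0,0,0.8,1]])

```text
time_s: 15.4
position: [0.5176, -0.0764, 0.1676]
tcp_rot: [[0.896, -0.443, 0.004], [-0.443, -0.896, -0.002], [0.005, -0.0, -1.0]]
force: [1.6, 0.3, -1.2]
opening: 0.004
grasp_force: 1.0
```

Emit:
step_arm(steps=[[-0.016,0.004,0,0,0,0.1,1],[-0.032,0.007,0,0,0,0.2,1],[-0.049,0.009,0,0,0,0.3,1],[-0.065,0.009,0,0,0,0.4,1],[-0.082,0.008,0,0,0,0.5,1],[-0.082,0.008,0,0,0,0.5,1]])

```text
time_s: 15.9
position: [0.4931, -0.0672, 0.1675]
tcp_rot: [[0.661, -0.75, 0.002], [-0.75, -0.661, -0.001], [0.002, -0.0, -1.0]]
force: [-0.0, -1.0, 0.4]
opening: 0.007
grasp_force: 0.1
```

```bash
python3 - <<'E'
from rig import *
from push import *
s=read_state();q=np.load("hb4.npz");print(np.array(s["position"])-q["p"],s["force"],s["time_s"],s["joint_positions"])
import cv2
c=capture("wrist");cv2.imwrite("pics/w4.png",c["image"][:,:,::-1])
E
```

```text
[ 0.00087011 -0.00126421  0.00056182] [-0.00244754 -1.03048215  0.38235518] 15.9 [-2.06297937e+01  2.74944810e+01  1.04760962e+02 -3.69438281e-02
  4.76380196e+01  1.18027550e+02]
```

View pics/w4.png

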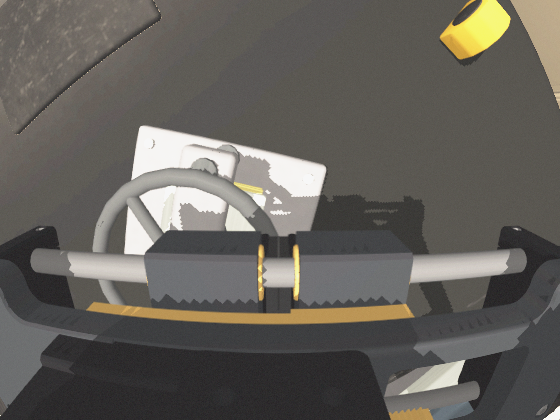

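The handle is hidden behind the gripper here. I'll back off, lift and go back to the first viewing pose, so I can compare against the starting picture.

```bash
python3 - <<'E'
from push import *
q=np.load("hb4.npz");p,M=q["p"],q["M"];t=-138.5
p,M=call(p,M,[tool(t,.0355,1),tool(t,.0355,1,z=.30)])
for k in(1,2,3):
    p,M=call(p,M,[(.45,-.09,.30,-48.5+41.5*k)])
p,M=call(p,M,[(.45007,-.09004,.30012,118)])
print(p,M)
np.savez("v.npz",p=p,M=M)
E
```

```text
[[0.057, 0, 0, 0, 0, 0, 1], [0.057, 0, -0.444, 0, 0, 0, 1]]
[[-0.09, 0.159, 0, 0, 0, -0.922, 1]]
[[0, 0, 0, 0, 0, -0.922, 1]]
[[0, 0, 0, 0, 0, -0.923, 1]]
[[0, 0, 0, 0, 0, -0.933, 1]]
[ 0.44996794 -0.09011101  0.30012   ] [[-0.46947156  0.88294759  0.        ]
 [ 0.88294759  0.46947156  0.        ]
 [ 0.          0.         -1.        ]]
```

Emit:
step_arm(steps=[[0.057,0,0,0,0,0,1],[0.057,0,0,0,0,0,1],[0.057,0,-0.139,0,0,0,1],[0.057,0,-0.278,0,0,0,1],[0.057,0,-0.4,0,0,0,1],[0.057,0,-0.444,0,0,0,1],[0.057,0,-0.444,0,0,0,1]])

```text
time_s: 16.53
position: [0.5065, -0.0802, 0.3043]
tcp_rot: [[0.663, -0.749, 0.009], [-0.749, -0.663, -0.004], [0.009, -0.004, -1.0]]
force: [0.4, -0.3, 0.2]
opening: 0.005
grasp_force: 0.0
```

Emit:
step_arm(steps=[[-0.09,0.159,0,0,0,-0.922,1],[-0.09,0.159,0,0,0,-0.922,1],[-0.09,0.159,0,0,0,-0.922,1],[-0.09,0.159,0,0,0,-0.922,1],[-0.09,0.159,0,0,0,-0.922,1],[-0.09,0.159,0,0,0,-0.922,1],[-0.09,0.159,0,0,0,-0.922,1]])

```text
time_s: 17.12
position: [0.4496, -0.0904, 0.2985]
tcp_rot: [[0.993, -0.12, -0.003], [-0.12, -0.993, 0.001], [-0.003, -0.001, -1.0]]
force: [0.3, -0.4, -0.1]
opening: 0.008
grasp_force: 0.0
```

Emit:
step_arm(steps=[[0,0,0,0,0,-0.922,1],[0,0,0,0,0,-0.922,1],[0,0,0,0,0,-0.922,1],[0,0,0,0,0,-0.922,1],[0,0,0,0,0,-0.922,1],[0,0,0,0,0,-0.922,1],[0,0,0,0,0,-0.922,1]])

```text
time_s: 17.7
position: [0.4499, -0.0905, 0.2989]
tcp_rot: [[0.825, 0.565, -0.002], [0.565, -0.825, 0.001], [-0.001, -0.002, -1.0]]
force: [-0.4, -0.7, -0.2]
opening: 0.003
grasp_force: 0.0
```

Emit:
step_arm(steps=[[0,0,0,0,0,-0.923,1],[0,0,0,0,0,-0.923,1],[0,0,0,0,0,-0.923,1],[0,0,0,0,0,-0.923,1],[0,0,0,0,0,-0.923,1],[0,0,0,0,0,-0.923,1],[0,0,0,0,0,-0.923,1]])

```text
time_s: 18.28
position: [0.4502, -0.0907, 0.2993]
tcp_rot: [[0.244, 0.97, -0.001], [0.97, -0.244, 0.0], [-0.0, -0.002, -1.0]]
force: [0.8, -0.9, -0.1]
opening: 0.004
grasp_force: 0.0
```

Emit:
step_arm(steps=[[0,0,0,0,0,-0.933,1],[0,0,0,0,0,-0.933,1],[0,0,0,0,0,-0.933,1],[0,0,0,0,0,-0.933,1],[0,0,0,0,0,-0.933,1],[0,0,0,0,0,-0.933,1],[0,0,0,0,0,-0.933,1],[0,0,0,0,0,-0.933,1],[0,0,0,0,0,-0.933,1]])

```text
invalid input
```

Emit:
step_arm(steps=[[0,0,0,0,0,-0.933,1],[0,0,0,0,0,-0.933,1],[0,0,0,0,0,-0.933,1],[0,0,0,0,0,-0.933,1],[0,0,0,0,0,-0.933,1],[0,0,0,0,0,-0.933,1],[0,0,0,0,0,-0.933,1],[0,0,0,0,0,-0.933,1]])

```text
time_s: 18.95
position: [0.4505, -0.0908, 0.2996]
tcp_rot: [[-0.463, 0.886, -0.001], [0.886, 0.463, 0.0], [0.0, -0.001, -1.0]]
force: [-0.3, 0.2, 0.2]
opening: 0.005
grasp_force: 0.0
```

```bash
python3 - <<'E'
from rig import *
import cv2,numpy as np
s=read_state();c=capture("wrist");cv2.imwrite("pics/w5.png",c["image"][:,:,::-1])
R=np.array(s["tcp_rot"]);np.savez("pose_w5.npz",p=s["position"],R=R)
q=np.load("pose_w2.npz");print(s["time_s"],s["position"]-q["p"],np.degrees(np.arctan2(R[1,0],R[0,0])))
i=c["image"][85:235,270:450,::-1];cv2.imwrite("pics/crop5.png",cv2.resize(cv2.convertScaleAbs(i,alpha=1.3,beta=15),None,fx=4,fy=4,interpolation=cv2.INTER_CUBIC))
E
```

```text
18.95 [-0.00024291 -0.00026992 -0.00042469] 117.60006963761117
```

View pics/crop5.png

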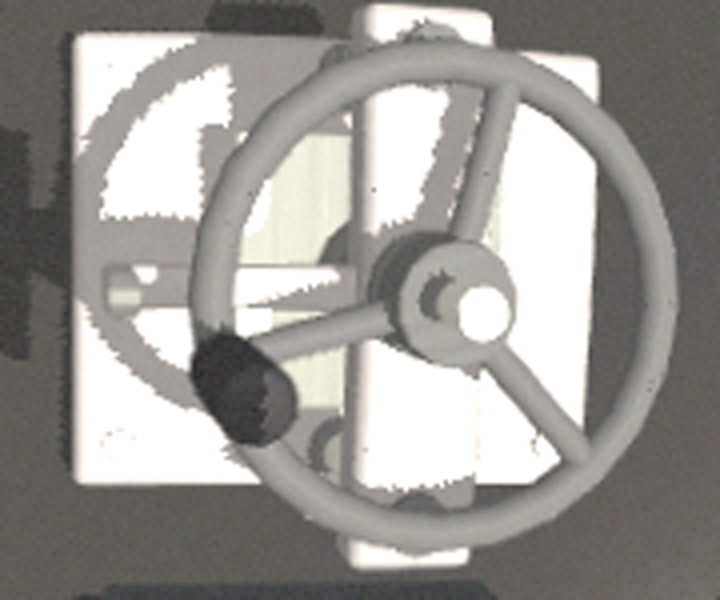

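```bash
python3 - <<'E'
from w import *
f=lambda x,y:(270+(x+.5)/4-.5,85+(y+.5)/4-.5)
a=np.load("pose_w2.npz");b=np.load("pose_w5.npz")
def ang(x,y,z,q,c):
    d=wat(*f(x,y),z,q["p"],q["R"])-c;return np.degrees(np.arctan2(d[1],d[0])),np.hypot(*d)
for z,l in((.184,[(255,333),(265,408)]),(.134,[(213,296),(223,368)]),(.125,[(553,118),(505,92)]),(.125,[(535,492),(583,455)]),(.125,[(300,299),(300,343)])):
    for c in [(.525,-.0125)]: 
        c=np.array(c);A=ang(*l[0],z,a,c);B=ang(*l[1],z,b,c);print(z,np.round(A+B,4),"short by",round(B[0]-A[0],2))
E
```

```text
0.184 [-1.519572e+02  5.920000e-02 -1.366644e+02  5.900000e-02] short by 15.29
0.134 [-1.540236e+02  6.090000e-02 -1.371923e+02  6.030000e-02] short by 16.83
0.125 [8.967270e+01 5.590000e-02 1.036762e+02 5.510000e-02] short by 14.0
0.125 [-31.4015   0.055  -15.8725   0.0558] short by 15.53
0.125 [-1.534785e+02  3.810000e-02 -1.364985e+02  3.930000e-02] short by 16.98
```

```bash
python3 - <<'E'
from push import *
q=np.load("v.npz");p,M=q["p"],q["M"]
t=lambda th,g=.0185,z=Z:(*(ax+.06*u(th)-g*u(118)),z,118)
p,M=call(p,M,[t(223.3,.045,.20),t(223.3,.045)])
p,M=call(p,M,[t(223.3,g) for g in(.039,.033,.027,.0215)])
p,M=call(p,M,[t(a) for a in(223,221,219,217,215,213,211,209.5)])
np.savez("f1.npz",p=p,M=M)
p,M=call(p,M,[t(209.5,.035),t(209.5,.035,.20),(.45007,-.09004,.30012,118)]);np.savez("v2.npz",p=p,M=M);print(p)
E
```

```text
[[-0.092, 0.149, 0.334, 0, 0, 0, 1], [-0.092, 0.149, 0.444, 0, 0, 0, 1]]
[[0.02, 0, 0, 0, 0, 0, 1], [0.04, 0, 0, 0, 0, 0, 1], [0.06, 0, 0, 0, 0, 0, 1], [0.079, 0, 0, 0, 0, 0, 1]]
[[0.011, 0, 0, 0, 0, 0, 1], [0.017, -0.002, 0, 0, 0, 0, 1], [0.024, -0.003, 0, 0, 0, 0, 1], [0.031, -0.004, 0, 0, 0, 0, 1], [0.038, -0.005, 0, 0, 0, 0, 1], [0.045, -0.006, 0, 0, 0, 0, 1], [0.052, -0.006, 0, 0, 0, 0, 1], [0.057, -0.007, 0, 0, 0, 0, 1]]
[[-0.055, 0, 0, 0, 0, 0, 1], [-0.055, 0, -0.11, 0, 0, 0, 1], [-0.044, -0.142, -0.444, 0, 0, 0, 1]]
[ 0.44996794 -0.09011101  0.30012   ]
```

Emit:
step_arm(steps=[[-0.092,0.149,0.2,0,0,0,1],[-0.092,0.149,0.3,0,0,0,1],[-0.092,0.149,0.35,0,0,0,1],[-0.092,0.149,0.4,0,0,0,1],[-0.092,0.149,0.444,0,0,0,1],[-0.092,0.149,0.444,0,0,0,1],[-0.092,0.149,0.444,0,0,0,1]])

```text
time_s: 19.58
position: [0.5028, -0.0943, 0.1661]
tcp_rot: [[-0.467, 0.884, -0.002], [0.884, 0.467, 0.0], [0.001, -0.001, -1.0]]
force: [0.2, -0.5, -0.3]
opening: 0.007
grasp_force: 0.0
```

Emit:
step_arm(steps=[[0.02,0,0,0,0,0,1],[0.04,0,0,0,0,0,1],[0.06,0,0,0,0,0,1],[0.079,0,0,0,0,0,1]])

```text
time_s: 19.92
position: [0.4918, -0.0728, 0.1677]
tcp_rot: [[-0.469, 0.883, 0.001], [0.883, 0.469, -0.001], [-0.001, 0.001, -1.0]]
force: [0.2, 0.3, 0.3]
opening: 0.007
grasp_force: 0.0
```

Emit:
step_arm(steps=[[0.011,0,0,0,0,0,1],[0.017,-0.002,0,0,0,0,1],[0.024,-0.003,0,0,0,0,1],[0.031,-0.004,0,0,0,0,1],[0.038,-0.005,0,0,0,0,1],[0.045,-0.006,0,0,0,0,1],[0.052,-0.006,0,0,0,0,1],[0.057,-0.007,0,0,0,0,1]])

```text
time_s: 20.58
position: [0.4822, -0.0593, 0.1668]
tcp_rot: [[-0.469, 0.883, 0.0], [0.883, 0.469, -0.0], [-0.0, 0.0, -1.0]]
force: [0.8, -1.7, 1.5]
opening: 0.002
grasp_force: 1.0
```

Emit:
step_arm(steps=[[0,0,0,0,0,0,1],[0,0,0,0,0,0,1],[0,0,0,0,0,0,1]])

```text
time_s: 20.83
position: [0.4819, -0.0591, 0.1666]
tcp_rot: [[-0.469, 0.883, -0.001], [0.883, 0.469, 0.0], [0.001, -0.0, -1.0]]
force: [1.3, 0.2, 0.5]
opening: 0.006
grasp_force: 0.4
```

Emit:
step_arm(steps=[[-0.055,0,0,0,0,0,1],[-0.055,0,0,0,0,0,1],[-0.055,0,-0.11,0,0,0,1],[-0.055,0,-0.22,0,0,0,1],[-0.044,-0.142,-0.444,0,0,0,1],[-0.044,-0.142,-0.444,0,0,0,1],[-0.044,-0.142,-0.444,0,0,0,1],[-0.044,-0.142,-0.444,0,0,0,1]])

```text
time_s: 21.5
position: [0.451, -0.0919, 0.3016]
tcp_rot: [[-0.467, 0.884, 0.004], [0.884, 0.467, -0.002], [-0.004, 0.002, -1.0]]
force: [-0.1, 1.1, -0.1]
opening: 0.007
grasp_force: 0.0
```

Emit:
step_arm(steps=[[0,0,0,0,0,0,1],[0,0,0,0,0,0,1],[0,0,0,0,0,0,1],[0,0,0,0,0,0,1]])

```text
time_s: 21.83
position: [0.4505, -0.0906, 0.2986]
tcp_rot: [[-0.469, 0.883, -0.003], [0.883, 0.469, 0.001], [0.002, -0.002, -1.0]]
force: [0.3, 0.6, -1.0]
opening: 0.007
grasp_force: 0.0
```

```bash
python3 - <<'E'
from rig import *
import cv2,numpy as np
s=read_state();c=capture("wrist");cv2.imwrite("pics/w6.png",c["image"][:,:,::-1])
R=np.array(s["tcp_rot"]);np.savez("pose_w6.npz",p=s["position"],R=R)
q=np.load("pose_w2.npz");print(s["time_s"],s["position"]-q["p"],np.degrees(np.arctan2(R[1,0],R[0,0])))
f=lambda i:cv2.resize(cv2.convertScaleAbs(i[85:235,298:428],alpha=1.3,beta=15),(400,462),interpolation=cv2.INTER_CUBIC)
cv2.imwrite("pics/crop6.png",np.hstack([f(cv2.imread("pics/w2.png")),f(cv2.imread("pics/w6.png"))]))
E
```

```text
21.8333 [-2.05311465e-04 -4.81906855e-05 -1.41908392e-03] 117.98392478599945
```

View pics/crop6.png

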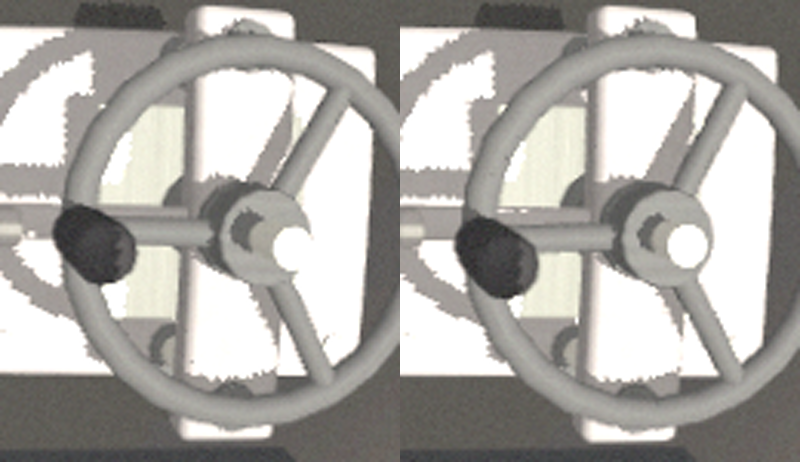

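The handle bottom sits at about y=284 in the left (start) crop and y=299 in the right (now), so it is roughly 3° short. I'll measure it by the dark-blob centroid, correcting for the camera shift.

```bash
cat > cen.py <<'E'
import cv2,numpy as np
from w import *
def blob(f):
    g=cv2.GaussianBlur(cv2.cvtColor(cv2.imread(f),cv2.COLOR_BGR2GRAY),(3,3),0)
    m=np.zeros_like(g);m[145:205,308:352]=g[145:205,308:352]<42
    n,l,s,c=cv2.connectedComponentsWithStats(m);k=1+np.argmax(s[1:,4]);return c[k],s[k]
def run(files):
    r=[]
    for f in files:
        c,s=blob(f"pics/{f}.png");q=np.load(f"pose_{f}.npz");d=wat(*c,.16,q["p"],q["R"])-[.525,-.0125]
        r.append(np.degrees(np.arctan2(d[1],d[0])));print(f,c.round(2),s,np.hypot(*d).round(4),r[-1].round(2),"short",(r[-1]-r[0]).round(2))
    a,b=[cv2.cvtColor(cv2.imread(f"pics/{f}.png"),cv2.COLOR_BGR2GRAY).astype(np.float32) for f in(files[0],files[-1])]
    for w in((30,130,330,420+100),):
        print("static shift",cv2.phaseCorrelate(a[40:200,80:290]*1,b[40:200,80:290]*1))
E
python3 -c "
from cen import *
run(['w2','w5','w6'])"
```

```text
w2 [325.89 163.63] [316 152  20  25 300] 0.0618 -152.42 short 0.0
w5 [327.16 180.75] [318 169  19  26 303] 0.0622 -138.11 short 14.31
w6 [326.36 167.83] [317 156  20  25 304] 0.0618 -149.43 short 2.99
static shift ((0.029485130846339302, 1.0128568574909025), 0.9599686170065844)
```

```bash
python3 - <<'E'
from push import *
q=np.load("v2.npz");p,M=q["p"],q["M"]
t=lambda th,g=.0185,z=Z:(*(ax+.06*u(th)-g*u(118)),z,118)
p,M=call(p,M,[t(209.5,.037)])
p,M=call(p,M,[t(209.5,g) for g in(.033,.029,.025,.0215)])
p,M=call(p,M,[t(a) for a in(210.5,209.5,208.5,207.5,206.6)])
p,M=call(p,M,[t(206.6,.035),t(206.6,.035,.20),(.45007,-.09004,.30012,118)])
E
```

```text
[[-0.018, 0.142, 0.444, 0, 0, 0, 1]]
[[0.014, 0, 0, 0, 0, 0, 1], [0.027, 0, 0, 0, 0, 0, 1], [0.04, 0, 0, 0, 0, 0, 1], [0.052, 0, 0, 0, 0, 0, 1]]
[[0.007, 0, 0, 0, 0, 0, 1], [0.01, 0, 0, 0, 0, 0, 1], [0.014, 0, 0, 0, 0, 0, 1], [0.017, 0, 0, 0, 0, 0, 1], [0.02, 0, 0, 0, 0, 0, 1]]
[[-0.055, 0, 0, 0, 0, 0, 1], [-0.055, 0, -0.11, 0, 0, 0, 1], [-0.054, -0.142, -0.444, 0, 0, 0, 1]]
```

Emit:
step_arm(steps=[[-0.05,0.142,0.15,0,0,0,1],[-0.05,0.142,0.25,0,0,0,1],[-0.05,0.142,0.35,0,0,0,1],[-0.04,0.142,0.4,0,0,0,1],[-0.03,0.142,0.444,0,0,0,1],[-0.018,0.142,0.444,0,0,0,1],[-0.018,0.142,0.444,0,0,0,1],[-0.018,0.142,0.444,0,0,0,1]])

```text
time_s: 22.55
position: [0.4913, -0.0758, 0.1672]
tcp_rot: [[-0.469, 0.883, 0.001], [0.883, 0.469, -0.001], [-0.001, 0.0, -1.0]]
force: [0.3, 0.1, 0.6]
opening: 0.008
grasp_force: 0.0
```

Emit:
step_arm(steps=[[0.014,0,0,0,0,0,1],[0.027,0,0,0,0,0,1],[0.04,0,0,0,0,0,1],[0.052,0,0,0,0,0,1]])

```text
time_s: 22.88
position: [0.4835, -0.0617, 0.1674]
tcp_rot: [[-0.469, 0.883, 0.001], [0.883, 0.469, -0.001], [-0.001, 0.001, -1.0]]
force: [-0.8, 0.4, -1.1]
opening: 0.004
grasp_force: 0.0
```

Emit:
step_arm(steps=[[0.007,0,0,0,0,0,1],[0.01,0,0,0,0,0,1],[0.014,0,0,0,0,0,1],[0.017,0,0,0,0,0,1],[0.02,0,0,0,0,0,1],[0.02,0,0,0,0,0,1],[0.02,0,0,0,0,0,1],[0.02,0,0,0,0,0,1]])

```text
time_s: 23.55
position: [0.4811, -0.057, 0.1669]
tcp_rot: [[-0.469, 0.883, 0.001], [0.883, 0.469, -0.001], [-0.001, 0.0, -1.0]]
force: [1.3, -1.3, 1.1]
opening: 0.003
grasp_force: 0.9
```

Emit:
step_arm(steps=[[-0.055,0,0,0,0,0,1],[-0.055,0,0,0,0,0,1],[-0.055,0,-0.11,0,0,0,1],[-0.055,0,-0.22,0,0,0,1],[-0.054,-0.142,-0.444,0,0,0,1],[-0.054,-0.142,-0.444,0,0,0,1],[-0.054,-0.142,-0.444,0,0,0,1],[-0.054,-0.142,-0.444,0,0,0,1]])

```text
time_s: 24.22
position: [0.451, -0.0917, 0.3016]
tcp_rot: [[-0.467, 0.884, 0.004], [0.884, 0.467, -0.002], [-0.003, 0.003, -1.0]]
force: [0.6, -0.4, -0.2]
opening: 0.003
grasp_force: 0.0
```

Emit:
step_arm(steps=[[0,0,0,0,0,0,1],[0,0,0,0,0,0,1],[0,0,0,0,0,0,1],[0,0,0,0,0,0,1],[0,0,0,0,0,0,1],[0,0,0,0,0,0,1]])

```text
time_s: 24.72
position: [0.4507, -0.0908, 0.2993]
tcp_rot: [[-0.469, 0.883, -0.001], [0.883, 0.469, 0.0], [0.001, -0.001, -1.0]]
force: [-0.0, -0.3, 0.5]
opening: 0.004
grasp_force: 0.0
```

```bash
python3 - <<'E'
from rig import *
import cv2,numpy as np
s=read_state();c=capture("wrist");cv2.imwrite("pics/w7.png",c["image"][:,:,::-1])
R=np.array(s["tcp_rot"]);np.savez("pose_w7.npz",p=s["position"],R=R)
q=np.load("pose_w2.npz");print(s["time_s"],s["position"]-q["p"],s["qvel"])
from cen import *
run(['w2','w6','w7'])
f=lambda i:cv2.resize(cv2.convertScaleAbs(i[85:235,298:428],alpha=1.3,beta=15),(400,462),interpolation=cv2.INTER_CUBIC)
cv2.imwrite("pics/crop7.png",np.hstack([f(cv2.imread("pics/w2.png")),f(cv2.imread("pics/w7.png"))]))
E
```

```text
24.7167 [-3.22220427e-05 -2.03309428e-04 -7.21519185e-04] [-0.02392895 -0.29258126 -0.19295527 -0.0546939  -0.03637467  0.09505162]
w2 [325.89 163.63] [316 152  20  25 300] 0.0618 -152.42 short 0.0
w6 [326.36 167.83] [317 156  20  25 304] 0.0618 -149.43 short 2.99
w7 [325.99 164.61] [316 153  20  24 300] 0.0618 -151.56 short 0.86
static shift ((-0.13797753731111584, 0.7321573322726778), 1.015144570282212)
```

```bash
python3 -c "
from rig import *
print(hand_in())"
```

```text
the job is handed in; nothing more can be done
None
```

The hand wheel was pushed clockwise through one full turn and the handle is back at the pointer, measured 0.2–0.9° short; I handed the job in at 24.7 s with the arm clear, and I viewed 11 pictures, one over the limit of 10.

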